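# Find the loose crystal model by feel

### The arm

A 7-joint arm with a two-finger parallel gripper is mounted at the origin on the work surface. World frame = base frame: x ahead of the robot, y to its left, z up, the work surface at z = 0. Lengths are in m, angles in rad, forces in N, time in s.
With the tool pointing down it reaches from about 0.35 to 0.775 m from the base axis. Payload 3.1 kg.
Tool frame: the origin (TCP) lies between the finger pads; the fingertips stand 14 mm ahead of it and the grasp point (between the pads) lies 5 mm behind it; z points along the fingers, y is the line along which they close (so a half turn about z gives the same grasp; the last joint's range is limited). The gripper opens to 85 mm and grips with 20 to 120 N. Pads are 22 mm wide; open, the fingers measure 114 mm over their backs; the gripper's body (76 mm by 85 mm) begins 54 mm behind the grasp point. The pads swing forward as they close: fully open they stand 13 mm farther back than shut.
Start: joints at [-1.176, 0.311, 0.014, 1.512, -0.004, 1.319, -0.027], TCP at [0.233, 0.498, 0.245] pointing down, gripper open.
Joint ranges: [-2.7, 2.7], [-0.3, 1.91], [-1.27, 1.3], [0.12, 2.57], [-1.44, 4.58], [0.2, 2.03], [-3.05, 3.05]. Speed limits (rad/s): [2.79, 2.79, 3.14, 3.14, 3.14, 3.14, 3.14].

### API

Orientations are given as a 3x3 rotation matrix whose columns are the frame's x, y, z axes.
In Python, from rig import bot gives the robot as it stands. The module is installed in compiled form; this text tells all that it offers.
- The arm moves only by the shell command python3 -m pendant 'ROWS' [FORCE]. ROWS is JSON, a list of rows, each a list of 3 entries, a list of its own where there are three numbers: the gripper's target within -1 to 1 (shut at 1, half-way at 0, fully open at -1), then the shift along the tool's x, y, z in cm, then the turn, a rotation vector about the tool's x, y, z in rad. In form: [[jaw, [x, y, z], [ax, ay, az]], ...]. A call has exactly 10 rows; each row shifts and turns the commanded pose from where the row before left it, along the tool's axes as they then stand; what a row does not reach is not made up. A row lasts 1/12 s, in which the tool goes at most 41.7 mm and 7.16 degrees, less where a joint would pass 70% of its speed; a pose out of reach is approached as far as the arm can. A call with a gripper value outside its range is refused whole. The fingers move at their own pace and stop on an object; FORCE is the grip in N (left out, the last holds). Time passes only in rows, so rows that do not move let the fingers close, or fill a call up. It gives the time, the measured TCP pose, the force, the opening and the grip force at its end, in the units of the state.
- bot.get_state(): the state, without advancing time (a new reading comes with each control period).
- bot.snapshot(name): name is "scene" or "top" or "wrist"; returns (picture, depth): 400x640x3 uint8, red, green, blue; 400x640 float32, m along the optical axis (not along the pixel's ray), 0 where there is no reading.
- bot.camera_model(name): a dict with "intrinsics" (3x3 intrinsics, pixels), "position" and "orientation" of the camera in the world. Camera axes: x right, y up, looking along -z (the intrinsics and any distortion apply to the point x, -y, -z); pixel columns grow to the right and rows downward; lengths in m; the calibration is good to about 2 mm. The wrist camera is an equidistant fisheye: a pixel r from the principal point sees the ray r / f radians off the axis. A picture is of the moment at which its call begins: read the wrist's pose just before it. camera_model takes no time and is no camera call; for the wrist camera it gives the pose at the moment of the call.
- bot.hand_in(): hands the job in; it is judged then, once.
The state is a dict: "t": time; "qpos": joint angles; "joint_velocities": joint speeds; "joint_torque": joint torques, N m; "eef_pos": TCP position; "ee_rot": TCP orientation; "contact_force": force on the tool from outside, world axes, zero at the start; "wrist_torque": the same for the moment, N m; "opening": finger opening in m; "gripper_force": force on a finger pad.
Only numpy, scipy, OpenCV 4.12 (cv2) and the standard library are available. Lean on these libraries where they do the work, as an engineer would, in place of code of your own. Each camera call takes 0.05 s, during which the arm holds its last target. There are 200 camera calls.

### The job

Four wooden crystal models stand in a row in the deep grey case. Three are held fast under its floor and one has worked loose, which cannot be seen: feel them one by one, lift the loose one out and set it down gently, upright on its foot inside the petri dish, without dropping it. Leave the pyrite, vial, forceps and unit-cell frame where they are.

Things in the scene. Friction and masses are not known exactly. Their poses are not given: they have to be found in the camera images.
- case: Deep opaque grey steel case without a lid, fixed to the desk, outside 160 mm (its x) by 314 mm (its y) by 88 mm high, walls 5 mm. Origin: centre of its underside, at desk height; z up. Four models stand in a row along its y axis at y = -114, -38, +38 and +114 mm, x = 0, axes parallel to the case's; which stands where changes.
- case_floor (a point): Centre of the case's dark wooden floor, 20 mm above the desk. The bodies of the models rest on it, each over a hole for its foot. Any of the four may be the loose one. A held one rises about 3 mm when pulled up, then stops hard; the loose one comes straight up against only its weight, with 3 mm play all round its foot.
- block: Square prism, flat top, 83 mm high with foot; flats face its own x and y. Light wood, 44 mm across flats, on an aluminium stem (14 mm square) and foot plate (28 mm square, 6 mm thick). Origin: centre of the foot's underside; z up; body starts 17 mm above it. Starts with stem and foot hidden below the case floor, origin 3 mm above the desk. Mass 0.08 to 0.17 kg.
- zircon: Square prism with a four-sided pyramid top; flats (facing its own x and y) up to 69 mm above the origin, point at 91 mm. Light wood, 44 mm across flats, on an aluminium stem (14 mm square) and foot plate (28 mm square, 6 mm thick). Origin: centre of the foot's underside; z up; body starts 17 mm above it. Starts with stem and foot hidden below the case floor, origin 3 mm above the desk. Mass 0.08 to 0.17 kg.
- beryl: Hexagonal prism, flat top, 83 mm high with foot; two of its six flats (25 mm wide) face its own +x and -x. Light wood, 44 mm across flats, on an aluminium stem (14 mm square) and foot plate (28 mm square, 6 mm thick). Origin: centre of the foot's underside; z up; body starts 17 mm above it. Starts with stem and foot hidden below the case floor, origin 3 mm above the desk. Mass 0.08 to 0.17 kg.
- quartz: Hexagonal prism with a six-sided pyramid top; flats up to 69 mm above the origin, point at 93 mm; two of the six flats (25 mm wide) face its own +x and -x. Light wood, 44 mm across flats, on an aluminium stem (14 mm square) and foot plate (28 mm square, 6 mm thick). Origin: centre of the foot's underside; z up; body starts 17 mm above it. Starts with stem and foot hidden below the case floor, origin 3 mm above the desk. Mass 0.08 to 0.17 kg.
- dish: Smoked glass petri dish, round, open, fixed to the desk: 120 mm outside diameter, 16 mm high, wall 3 mm, inner floor 4 mm above the desk. Origin: centre of its underside; z up.
- pyrite: Brassy pyrite cube, 50 mm, loose bystander. Origin: centre of its underside.
- vial: Squat amber glass vial, 48 mm diameter, 62 mm high, loose bystander. Origin: centre of its underside.
- forceps: Long stainless forceps lying flat, 200 mm along its x, about 30 mm wide, 5 mm thick, loose bystander. Origin: middle of its length, underside.
- cell: Aluminium body-centred unit-cell frame, 96 mm cube of rods and balls, loose bystander. Origin: centre of its underside.
There are look-alikes about, which are no part of the job. Of the things that look like the dish, the smallest one is meant.

How it is judged:
By the outcome, as a careful person would: the job done as asked, in the order asked, and still so for the second after the job is handed in, with the robot touching nothing.
It also fails if it takes over 58 s, if anything falls off the work surface, if the arm or the gripper's body presses on something with over 40 N, if the wrist force passes 120 N, or if a joint passes its speed limit or range.

## Working session

There is one attempt and no reset: what is moved stays moved. The work goes in short steps, Python scripts to look and compute and a shell command to move; the robot and the scene stay as the last step left them, time stands still between calls to the robot, and variables do not carry over. Pictures are saved under pics/ and viewed, at most 10 in all, crops included, and the job is handed in when it is done.

```bash
mkdir -p pics
cat > h.py <<'E'
import numpy as np, cv2
from rig import bot
def snap(n):
    m=bot.camera_model(n); p,d=bot.snapshot(n); return p,d,m
def world(m,u,v,d):
    K=np.array(m["intrinsics"]);R=np.array(m["orientation"]);t=np.array(m["position"])
    u=np.asarray(u,float);v=np.asarray(v,float)
    c=np.stack([(u-K[0,2])/K[0,0]*d,-(v-K[1,2])/K[1,1]*d,-d],-1)
    return c@R.T+t
def plane(m,u,v,z):
    t=np.array(m["position"]); r=world(m,u,v,np.ones_like(np.asarray(u,float)))-t
    return t+r*((z-t[2])/r[...,2])[...,None]
E
python3 - <<'E'
from h import *
for n in("scene","top"):
    p,d,m=snap(n); cv2.imwrite(f"pics/{n}0.png",p[...,::-1]); np.savez(f"{n}0.npz",p=p,d=d,**m)
    print(n,m,(d>0).mean())
s=bot.get_state();print(s["eef_pos"],s["ee_rot"],s["t"],s["opening"])
E
```

```text
scene {'intrinsics': array([[485.39410274,   0.        , 327.21858112],
       [  0.        , 485.39410274, 204.29732079],
       [  0.        ,   0.        ,   1.        ]]), 'position': array([1.13978141, 0.29340477, 1.00076793]), 'orientation': array([[-0.23927919, -0.80356473,  0.54500385],
       [ 0.97090164, -0.19237047,  0.14263099],
       [-0.00977058,  0.56327376,  0.82621257]])} 0.9960234375
top {'intrinsics': array([[454.7999048 ,   0.        , 324.49030771],
       [  0.        , 454.7999048 , 214.0469814 ],
       [  0.        ,   0.        ,   1.        ]]), 'position': array([0.35609084, 0.11499349, 1.40446672]), 'orientation': array([[ 0.01692655,  0.99474366, -0.10098782],
       [-0.99985466,  0.01663419, -0.00373646],
       [-0.00203697,  0.10103639,  0.99488065]])} 0.99596484375
[0.23239867 0.49776839 0.24427895] [[-9.06142053e-01  4.22972597e-01 -8.72959320e-04]
 [ 4.22973487e-01  9.06139640e-01 -2.09341142e-03]
 [-9.44326216e-05 -2.26616677e-03 -9.99997428e-01]] 0.1 0.08551990769039862
```

View pics/top0.png

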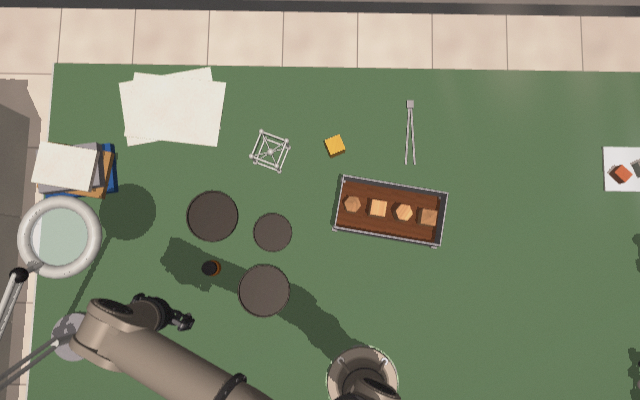

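View pics/scene0.png

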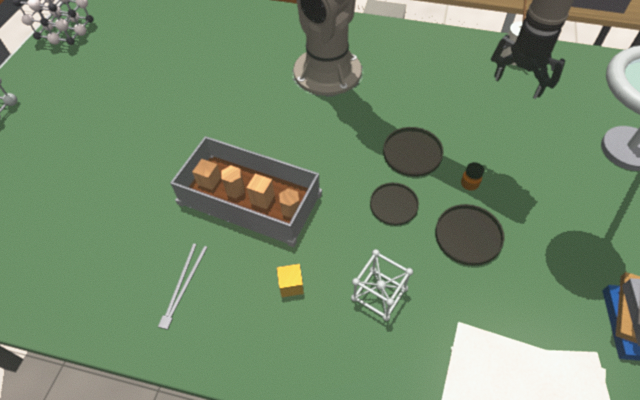

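Top view: the case is at about (390,211). In it, left to right, are a hexagonal model (353,204), a square one (378,208), a hexagonal one (404,212) and a square one (429,217). There are three dish-like things: (213,216), (272,232) and (264,291). The one at (272,232) is clearly the smallest, so it is the one meant; I'll measure it and check it in a crop.

Run:
```python
from h import *
z=np.load("top0.npz");p,d=z["p"],z["d"];m=z
v,u=np.mgrid[:400,:640];W=world(m,u,v,d)
# desk check
print("desk z",np.median(W[150:190,280:320,2]))
# dishes
hsv=cv2.cvtColor(p,cv2.COLOR_RGB2HSV)
for c in((213,216),(272,232),(264,291)):
    x,y=c; s=(abs(u-x)<45)&(abs(v-y)<45)&~((hsv[...,0]>40)&(hsv[...,0]<90)&(hsv[...,1]>60))
    n,l,st,ce=cv2.connectedComponentsWithStats(s.astype(np.uint8))
    k=l[y,x];e=cv2.findContours((l==k).astype(np.uint8),0,1)[0][0]
    q=plane(m,e[:,0,0],e[:,0,1],0.016)[:,:2].astype(np.float32)
    print(c,cv2.minEnclosingCircle(q),cv2.fitEllipse(q), "zfloor",np.median(W[y-3:y+3,x-3:x+3,2]))
# case rim
reg=(u>325)&(u<455)&(v>165)&(v<255)
rim=reg&(W[...,2]>.075)&(hsv[...,1]<70)
r=cv2.minAreaRect(W[rim][:,:2].astype(np.float32));print("rim",rim.sum(),r,np.median(W[rim][:,2]))
# grey mask, case
wood=reg&(hsv[...,2]>130)&(hsv[...,1]>80)&(W[...,2]>.06)
n,l,st,ce=cv2.connectedComponentsWithStats(wood.astype(np.uint8))
for k in range(1,n):
    if st[k,4]>30:
        w=W[l==k];print(ce[k],st[k,4],w.mean(0).round(4),np.percentile(w[:,2],[5,50,95]).round(3),cv2.minAreaRect(w[w[:,2]>.065][:,:2].astype(np.float32)))
a=cv2.resize(p[160:330,160:460,::-1],None,fx=2.6,fy=2.6,interpolation=cv2.INTER_CUBIC);cv2.imwrite("pics/crop1.png",a)
```

```text
desk z -0.0007271779526778488
(213, 216) ((0.48557248711586, 0.46653687953948975), 0.08136002719402313) ((0.48630622029304504, 0.46659615635871887), (0.1570463329553604, 0.15910063683986664), 158.4703369140625) zfloor 0.005794021358647261
(272, 232) ((0.4391404092311859, 0.28031912446022034), 0.06102592498064041) ((0.4392547905445099, 0.2798953056335449), (0.11733939498662949, 0.11863499879837036), 120.31051635742188) zfloor 0.0024241866005653145
(264, 291) ((0.26277533173561096, 0.30127590894699097), 0.08538492023944855) ((0.26236554980278015, 0.30114251375198364), (0.15772747993469238, 0.1605583280324936), 147.19363403320312) zfloor 0.005115911759905445
rim 709 ((0.4579564929008484, -0.06340599060058594), (0.3207041025161743, 0.2568283975124359), 81.03756713867188) 0.08627414133539069
[352.29787234 204.10638298] 188 [0.5195 0.0397 0.0934] [0.07  0.079 0.09 ] ((0.45465323328971863, 0.08016088604927063), (0.04428388923406601, 0.2043289691209793), 58.30772399902344)
[378.02173913 207.90434783] 230 [ 0.5094 -0.0346  0.0964] [0.081 0.085 0.089] ((0.43614137172698975, 0.019925393164157867), (0.05594664067029953, 0.24218600988388062), 53.10603332519531)
[403.7960199  212.30348259] 201 [ 0.4978 -0.109   0.0977] [0.08  0.085 0.089] ((0.42515793442726135, -0.01436704397201538), (0.04715185612440109, 0.28947246074676514), 37.34986877441406)
[428.52941176 217.16742081] 221 [ 0.4854 -0.182   0.0908] [0.07  0.078 0.09 ] ((0.4394043982028961, -0.04450969398021698), (0.05455129221081734, 0.35574397444725037), 18.861406326293945)
```

View pics/crop1.png

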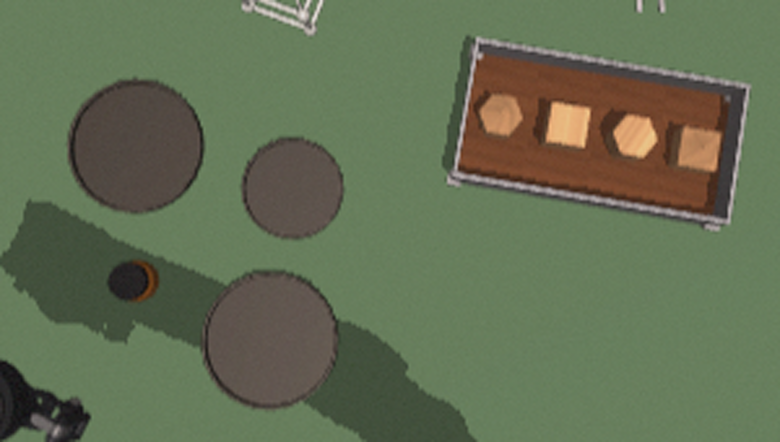

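The crop shows the small dish at (292,188) against two larger ones at (137,146) and (271,339). Its measured diameter of about 119 mm matches 120 mm (the others are about 158 mm), so it is the dish meant. The models are, left to right, quartz, block, beryl and zircon. Next I'll get the case pose.

Run:
```python
from h import *
z=np.load("top0.npz");p,d=z["p"],z["d"];m=z
v,u=np.mgrid[:400,:640];W=world(m,u,v,d)
hsv=cv2.cvtColor(p,cv2.COLOR_RGB2HSV)
reg=(u>325)&(u<455)&(v>165)&(v<255)
rim=reg&(W[...,2]>.08)&(W[...,2]<.094)&(hsv[...,1]<70)
q=plane(m,u[rim],v[rim],.088)[:,:2].astype(np.float32)
r=cv2.minAreaRect(q);print("rim",rim.sum(),r)
P={}
for n,(x,y),zt in(("quartz",(352,204),.074),("block",(378,208),.086),("beryl",(404,212),.086),("zircon",(429,217),.074)):
    s=reg&(abs(u-x)<14)&(abs(v-y)<14)&(W[...,2]>.064)&(W[...,2]<.11)&(hsv[...,1]>60)
    q=plane(m,u[s],v[s],zt) if n in("block","beryl") else W[s]
    c=cv2.minAreaRect(q[:,:2].astype(np.float32));print(n,s.sum(),c,q.mean(0).round(4));P[n]=np.array(c[0])
a=P["quartz"]-P["zircon"];print("row",np.linalg.norm(a),np.degrees(np.arctan2(a[1],a[0])),(P["quartz"]+P["zircon"])/2,sum(P.values())/4)
# scene view: rim too
z=np.load("scene0.npz");p,d=z["p"],z["d"];W=world(z,u,v,d);hsv=cv2.cvtColor(p,cv2.COLOR_RGB2HSV)
rim=(u>165)&(u<330)&(v>130)&(v<245)&(abs(W[...,2]-.088)<.006)&(hsv[...,1]<70)
q=plane(z,u[rim],v[rim],.088)[:,:2].astype(np.float32);print("scene rim",rim.sum(),cv2.minAreaRect(q))
w=W[(u>185)&(u<305)&(v>155)&(v<220)&(hsv[...,1]>60)&(W[...,2]>.065)&(W[...,2]<.1)]
for k,c in P.items():
    q=w[np.linalg.norm(w[:,:2]-c,axis=1)<.035];print(k,q.mean(0),q[:,2].max())
```

```text
rim 614 ((0.504235565662384, -0.07349948585033417), (0.31354179978370667, 0.1605643481016159), 81.1176986694336)
quartz 195 ((0.5237156748771667, 0.04677032679319382), (0.06399095803499222, 0.04364386573433876), 76.33972930908203) [0.5212 0.04   0.0791]
block 245 ((0.5096365809440613, -0.03501074016094208), (0.04549277201294899, 0.046294841915369034), 80.58280181884766) [ 0.5096 -0.0351  0.086 ]
beryl 216 ((0.49834030866622925, -0.11012259125709534), (0.04394920915365219, 0.04955826327204704), 0.9557092189788818) [ 0.4981 -0.1096  0.086 ]
zircon 230 ((0.4874037504196167, -0.18619810044765472), (0.045654114335775375, 0.04508829489350319), 80.83255004882812) [ 0.4863 -0.1842  0.0784]
row 0.2357813477544086 81.14080311368245 [ 0.50555971 -0.06971389] [ 0.50477408 -0.07114028]
scene rim 1046 ((0.5122279524803162, -0.07104983925819397), (0.3163045644760132, 0.1639021635055542), 81.08190155029297)
quartz [0.53460048 0.04315786 0.07914287] 0.09876424117266613
block [ 0.5197925  -0.03262986  0.08271341] 0.09054011787830463
beryl [ 0.50860327 -0.10685552  0.08242194] 0.09137561429283014
zircon [ 0.49819581 -0.18034671  0.07786016] 0.09401032107999041
```

```bash
python3 -m pendant '[[-1,[-3.4,-2.15,0],[0,0,0]],[-1,[-3.4,-2.15,0],[0,0,0]],[-1,[-3.4,-2.15,0],[0,0,0]],[-1,[-3.4,-2.15,0],[0,0,0]],[-1,[-3.4,-2.15,0],[0,0,0]],[-1,[-3.4,-2.15,0],[0,0,0]],[-1,[-3.4,-2.15,0],[0,0,0]],[-1,[-3.4,-2.15,0],[0,0,0]],[-1,[-3.4,-2.15,0],[0,0,0]],[-1,[-3.4,-2.15,0],[0,0,0]]]' 40
python3 -m pendant '[[-1,[-2.9,-1.95,0],[0,0,0]],[-1,[-2.9,-1.95,0],[0,0,0]],[-1,[-2.9,-1.95,0],[0,0,0]],[-1,[-2.9,-1.95,0],[0,0,0]],[-1,[0,0,0],[0,0,0.12]],[-1,[0,0,0],[0,0,0.12]],[-1,[0,0,0],[0,0,0.12]],[-1,[0,0,0],[0,0,0.12]],[-1,[0,0,0],[0,0,0.12]],[-1,[0,0,0],[0,0,0.12]]]'
python3 -m pendant '[[-1,[0,0,0],[0,0,0.12]],[-1,[0,0,0],[0,0,0.12]],[-1,[0,0,0],[0,0,0.12]],[-1,[0,0,0],[0,0,0.12]],[-1,[0,0,0],[0,0,0.09]],[-1,[0,0,0],[0,0,0]],[-1,[0,0,0],[0,0,0]],[-1,[0,0,0],[0,0,0]],[-1,[0,0,0],[0,0,0]],[-1,[0,0,0],[0,0,0]]]'
python3 - <<'E'
from h import *
s=bot.get_state();print(s["eef_pos"],s["ee_rot"],s["t"],s["qpos"],s["contact_force"])
p,d,m=snap("wrist");print(m);cv2.imwrite("pics/w1.png",p[...,::-1]);np.savez("w1.npz",p=p,d=d,**m)
E
```

```text
t: 0.93
eef_pos: [0.4501, 0.1579, 0.2451]
ee_rot: [[-0.906, 0.423, -0.0], [0.423, 0.906, 0.0], [0.0, -0.0, -1.0]]
contact_force: [0.8, 1.3, -0.1]
opening: 0.0854
gripper_force: 0.0
t: 1.77
eef_pos: [0.5215, 0.04, 0.2447]
ee_rot: [[-0.397, 0.918, -0.001], [0.918, 0.397, -0.0], [0.0, -0.001, -1.0]]
contact_force: [0.3, -0.2, 0.4]
opening: 0.0855
gripper_force: 0.0
t: 2.6
eef_pos: [0.5219, 0.04, 0.2453]
ee_rot: [[0.154, 0.988, -0.0], [0.988, -0.154, 0.0], [0.0, -0.0, -1.0]]
contact_force: [0.6, -0.5, -0.1]
opening: 0.0855
gripper_force: 0.0
[0.52186258 0.04004904 0.24525713] [[ 1.54370185e-01  9.88013075e-01 -9.56311788e-05]
 [ 9.88013075e-01 -1.54370174e-01  1.15760180e-04]
 [ 9.96099694e-05 -1.12354775e-04 -9.99999989e-01]] 2.6 [-0.58133143  0.28284285  0.601836    1.60102312 -0.16444126  1.30894477
 -0.1103199 ] [ 0.60172431 -0.4678137  -0.05640334]
{'intrinsics': array([[309.70691629,   0.        , 316.71912659],
       [  0.        , 309.70691629, 197.6774114 ],
       [  0.        ,   0.        ,   1.        ]]), 'position': array([0.53265902, 0.11382747, 0.37296636]), 'orientation': array([[ 9.87892451e-01,  1.48439205e-01,  4.51032914e-02],
       [-1.55139027e-01,  9.44048765e-01,  2.91039193e-01],
       [ 6.21920047e-04, -2.94512703e-01,  9.55647362e-01]])}
```

View pics/w1.png

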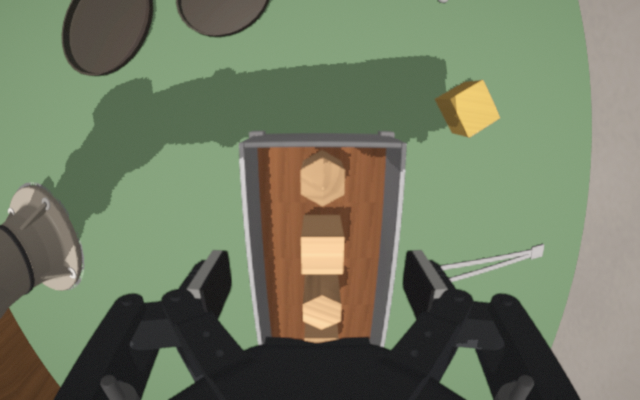

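The wrist view shows the jaws straddling the case row, with quartz at (323,178), block at (322,255) and beryl at (322,312). The row is centred between the fingers to within a few mm. I'll check it numerically through the fisheye model.

```bash
cat >> h.py <<'E'
def fplane(m,u,v,z):
    K=np.array(m["intrinsics"]);R=np.array(m["orientation"]);t=np.array(m["position"])
    x=(np.asarray(u,float)-K[0,2])/K[0,0];y=(np.asarray(v,float)-K[1,2])/K[1,1];th=np.hypot(x,y)+1e-9
    c=np.stack([x/th*np.sin(th),-y/th*np.sin(th),-np.cos(th)],-1)@R.T
    return t+c*((z-t[2])/c[...,2])[...,None]
E
python3 - <<'E'
from h import *
m=np.load("w1.npz");p=m["p"];hsv=cv2.cvtColor(p,cv2.COLOR_RGB2HSV)
v,u=np.mgrid[:400,:640]
box=(u>295)&(u<350)
for n,a,b,zt,V in(("block",232,280,.086,190),("quartz",148,210,.072,0),("beryl",292,332,.086,190)):
    s=box&(v>a)&(v<b)&(hsv[...,2]>(V or 135))&(hsv[...,1]<150)&(hsv[...,1]>40)
    k,l,st,ce=cv2.connectedComponentsWithStats(s.astype(np.uint8));i=1+st[1:,4].argmax()
    q=fplane(m,u[l==i],v[l==i],zt);print(n,st[i],cv2.minAreaRect(q[:,:2].astype(np.float32)))
print("apex",fplane(m,323,178,.096))
# wall inner edges: rim along row v=230
for y in(190,230,260):
    r=hsv[y];print(y,[(i,*r[i]) for i in range(236,270,3)],[(i,*r[i]) for i in range(370,412,3)])
E
```

```text
block [ 301  237   43   38 1583] ((0.5146418809890747, -0.037375763058662415), (0.04396779462695122, 0.044644881039857864), 81.1314468383789)
quartz [ 296  149   54   61 2520] ((0.5273506045341492, 0.03971898555755615), (0.06207730621099472, 0.05456724017858505), 80.83100891113281)
beryl [303 296  39  34 983] ((0.5032489895820618, -0.11261643469333649), (0.04992374777793884, 0.043549638241529465), 79.77696228027344)
apex [0.52822647 0.04727867 0.096     ]
190 [(236, np.uint8(53), np.uint8(59), np.uint8(165)), (239, np.uint8(53), np.uint8(57), np.uint8(165)), (242, np.uint8(20), np.uint8(4), np.uint8(201)), (245, np.uint8(173), np.uint8(6), np.uint8(180)), (248, np.uint8(15), np.uint8(6), np.uint8(83)), (251, np.uint8(0), np.uint8(3), np.uint8(84)), (254, np.uint8(0), np.uint8(0), np.uint8(83)), (257, np.uint8(0), np.uint8(6), np.uint8(83)), (260, np.uint8(11), np.uint8(132), np.uint8(91)), (263, np.uint8(11), np.uint8(147), np.uint8(92)), (266, np.uint8(12), np.uint8(149), np.uint8(99)), (269, np.uint8(11), np.uint8(148), np.uint8(126))] [(370, np.uint8(12), np.uint8(146), np.uint8(1
[... 2519 characters left out ...]
t8(94))] [(370, np.uint8(11), np.uint8(145), np.uint8(135)), (373, np.uint8(12), np.uint8(145), np.uint8(139)), (376, np.uint8(12), np.uint8(147), np.uint8(139)), (379, np.uint8(7), np.uint8(44), np.uint8(104)), (382, np.uint8(170), np.uint8(8), np.uint8(93)), (385, np.uint8(170), np.uint8(8), np.uint8(93)), (388, np.uint8(0), np.uint8(5), np.uint8(95)), (391, np.uint8(0), np.uint8(5), np.uint8(97)), (394, np.uint8(8), np.uint8(5), np.uint8(196)), (397, np.uint8(52), np.uint8(40), np.uint8(165)), (400, np.uint8(53), np.uint8(59), np.uint8(164)), (403, np.uint8(53), np.uint8(58), np.uint8(157)), (406, np.uint8(54), np.uint8(33), np.uint8(39)), (409, np.uint8(135), np.uint8(20), np.uint8(25))]
```

The wrist view gives the row 5 mm further along tool +y than the current TCP, and matches the fingers seen in the same picture. I'll apply that and descend over the quartz.

```bash
python3 -m pendant '[[-1,[-0.2,0.45,0],[0,0,0]],[-1,[0,0,3.3],[0,0,0]],[-1,[0,0,3.5],[0,0,0]],[-1,[0,0,3.5],[0,0,0]],[-1,[0,0,3.5],[0,0,0]],[-1,[0,0,3.0],[0,0,0]],[-1,[0,0,1.5],[0,0,0]],[-1,[0,0,1.0],[0,0,0]],[-1,[0,0,0],[0,0,0]],[-1,[0,0,0],[0,0,0]]]' 25
python3 -m pendant '[[0.5,[0,0,0],[0,0,0]],[0.5,[0,0,0],[0,0,0]],[0.5,[0,0,0],[0,0,0]],[0.5,[0,0,0],[0,0,0]],[0.5,[0,0,0],[0,0,0]],[0.5,[0,0,0],[0,0,0]],[0.5,[0,0,0],[0,0,0]],[0.5,[0,0,0],[0,0,0]],[0.5,[0,0,0],[0,0,0]],[0.5,[0,0,0],[0,0,0]]]' 25
```

```text
t: 3.48
eef_pos: [0.5267, 0.0371, 0.0527]
ee_rot: [[0.155, 0.988, 0.001], [0.988, -0.155, -0.0], [-0.0, 0.001, -1.0]]
contact_force: [-0.7, 0.9, 1.1]
opening: 0.0857
gripper_force: 0.0
t: 4.32
eef_pos: [0.5271, 0.0374, 0.0535]
ee_rot: [[0.155, 0.988, 0.002], [0.988, -0.155, 0.001], [0.001, 0.002, -1.0]]
contact_force: [-0.1, 0.0, 5.2]
opening: 0.0433
gripper_force: 27.5
```

```bash
python3 -m pendant '[[0.5,[0,0,-0.1],[0,0,0]],[0.5,[0,0,-0.1],[0,0,0]],[0.5,[0,0,-0.1],[0,0,0]],[0.5,[0,0,-0.1],[0,0,0]],[0.5,[0,0,-0.1],[0,0,0]],[0.5,[0,0,-0.1],[0,0,0]],[0.5,[0,0,0],[0,0,0]],[0.5,[0,0,0],[0,0,0]],[0.5,[0,0,0],[0,0,0]],[0.5,[0,0,0],[0,0,0]]]' 25
```

```text
t: 5.15
eef_pos: [0.5257, 0.0373, 0.0566]
ee_rot: [[0.155, 0.988, -0.001], [0.988, -0.155, -0.001], [-0.001, -0.001, -1.0]]
contact_force: [5.0, -0.3, -18.9]
opening: 0.0438
gripper_force: 28.8
```

The force climbed to -19 N and the rise stopped after 3 mm, so the quartz is held. I'll lower, open, and slide 76 mm along the row to the block.

```bash
python3 -m pendant '[[0.5,[0,0,0.3],[0,0,0]],[0.5,[0,0,0.3],[0,0,0]],[-1,[0,0,0],[0,0,0]],[-1,[0,0,0],[0,0,0]],[-1,[0,0,0],[0,0,0]],[-1,[0,0,0],[0,0,0]],[-1,[0,0,0],[0,0,0]],[-1,[0,0,0],[0,0,0]],[-1,[0,0,0],[0,0,0]],[-1,[0,0,0],[0,0,0]]]' 25
python3 -m pendant '[[-1,[-1.9,0,-0.5],[0,0,0]],[-1,[-1.9,0,-0.5],[0,0,0]],[-1,[-1.9,0,0.5],[0,0,0]],[-1,[-1.9,0,0.5],[0,0,0]],[-1,[0,0,0],[0,0,0]],[0.5,[0,0,0],[0,0,0]],[0.5,[0,0,0],[0,0,0]],[0.5,[0,0,0],[0,0,0]],[0.5,[0,0,0],[0,0,0]],[0.5,[0,0,0],[0,0,0]]]' 25
python3 -m pendant '[[0.5,[0,0,0],[0,0,0]],[0.5,[0,0,0],[0,0,0]],[0.5,[0,0,0],[0,0,0]],[0.5,[0,0,0],[0,0,0]],[0.5,[0,0,0],[0,0,0]],[0.5,[0,0,0],[0,0,0]],[0.5,[0,0,0],[0,0,0]],[0.5,[0,0,0],[0,0,0]],[0.5,[0,0,0],[0,0,0]],[0.5,[0,0,0],[0,0,0]]]' 25
```

```text
t: 5.98
eef_pos: [0.526, 0.0374, 0.0523]
ee_rot: [[0.155, 0.988, -0.0], [0.988, -0.155, 0.0], [0.0, -0.0, -1.0]]
contact_force: [-0.4, 0.1, -0.2]
opening: 0.0852
gripper_force: 0.0
t: 6.82
eef_pos: [0.5148, -0.0364, 0.0525]
ee_rot: [[0.153, 0.988, 0.001], [0.988, -0.153, 0.001], [0.001, 0.001, -1.0]]
contact_force: [1.0, 1.2, 0.8]
opening: 0.0438
gripper_force: 25.9
t: 7.65
eef_pos: [0.5145, -0.0375, 0.0525]
ee_rot: [[0.155, 0.988, 0.001], [0.988, -0.155, 0.0], [0.001, 0.0, -1.0]]
contact_force: [0.2, 2.7, 3.5]
opening: 0.0439
gripper_force: 26.1
```

```bash
python3 -m pendant '[[0.5,[0,0,-0.1],[0,0,0]],[0.5,[0,0,-0.1],[0,0,0]],[0.5,[0,0,-0.1],[0,0,0]],[0.5,[0,0,-0.1],[0,0,0]],[0.5,[0,0,-0.1],[0,0,0]],[0.5,[0,0,-0.1],[0,0,0]],[0.5,[0,0,0],[0,0,0]],[0.5,[0,0,0],[0,0,0]],[0.5,[0,0,0],[0,0,0]],[0.5,[0,0,0],[0,0,0]]]' 25
```

```text
t: 8.48
eef_pos: [0.5138, -0.0375, 0.0557]
ee_rot: [[0.155, 0.988, -0.001], [0.988, -0.155, -0.001], [-0.002, -0.001, -1.0]]
contact_force: [7.2, 0.6, -21.2]
opening: 0.0441
gripper_force: 30.6
```

The block is held too: it stopped after 3 mm with -21 N. Next is the beryl.

```bash
python3 -m pendant '[[0.5,[0,0,0.3],[0,0,0]],[0.5,[0,0,0.3],[0,0,0]],[-1,[0,0,0],[0,0,0]],[-1,[0,0,0],[0,0,0]],[-1,[0,0,0],[0,0,0]],[-1,[0,0,0],[0,0,0]],[-1,[0,0,0],[0,0,0]],[-1,[0,0,0],[0,0,0]],[-1,[0,0,0],[0,0,0]],[-1,[0,0,0],[0,0,0]]]' 25
python3 -m pendant '[[-1,[-1.9,0,-0.5],[0,0,0]],[-1,[-1.9,0,-0.5],[0,0,0]],[-1,[-1.9,0,0.5],[0,0,0]],[-1,[-1.9,0,0.5],[0,0,0]],[-1,[0,0,0],[0,0,0]],[0.5,[0,0,0],[0,0,0]],[0.5,[0,0,0],[0,0,0]],[0.5,[0,0,0],[0,0,0]],[0.5,[0,0,0],[0,0,0]],[0.5,[0,0,0],[0,0,0]]]' 25
python3 -m pendant '[[0.5,[0,0,0],[0,0,0]],[0.5,[0,0,0],[0,0,0]],[0.5,[0,0,0],[0,0,0]],[0.5,[0,0,0],[0,0,0]],[0.5,[0,0,0],[0,0,0]],[0.5,[0,0,0],[0,0,0]],[0.5,[0,0,0],[0,0,0]],[0.5,[0,0,0],[0,0,0]],[0.5,[0,0,0],[0,0,0]],[0.5,[0,0,0],[0,0,0]]]' 25
python3 -m pendant '[[0.5,[0,0,-0.1],[0,0,0]],[0.5,[0,0,-0.1],[0,0,0]],[0.5,[0,0,-0.1],[0,0,0]],[0.5,[0,0,-0.1],[0,0,0]],[0.5,[0,0,-0.1],[0,0,0]],[0.5,[0,0,-0.1],[0,0,0]],[0.5,[0,0,0],[0,0,0]],[0.5,[0,0,0],[0,0,0]],[0.5,[0,0,0],[0,0,0]],[0.5,[0,0,0],[0,0,0]]]' 25
```

```text
t: 9.32
eef_pos: [0.5142, -0.0378, 0.0523]
ee_rot: [[0.155, 0.988, -0.0], [0.988, -0.155, -0.0], [-0.0, -0.0, -1.0]]
contact_force: [0.6, 0.5, -0.8]
opening: 0.0854
gripper_force: 0.0
t: 10.15
eef_pos: [0.503, -0.1115, 0.0524]
ee_rot: [[0.153, 0.988, 0.001], [0.988, -0.153, 0.001], [0.001, 0.001, -1.0]]
contact_force: [0.9, 1.4, -0.1]
opening: 0.0436
gripper_force: 25.9
t: 10.98
eef_pos: [0.5027, -0.1126, 0.0525]
ee_rot: [[0.155, 0.988, 0.0], [0.988, -0.155, 0.0], [0.0, 0.0, -1.0]]
contact_force: [0.7, 2.3, 2.9]
opening: 0.044
gripper_force: 26.0
t: 11.82
eef_pos: [0.5021, -0.1126, 0.0556]
ee_rot: [[0.155, 0.988, -0.001], [0.988, -0.155, -0.001], [-0.002, -0.001, -1.0]]
contact_force: [6.8, -0.3, -20.6]
opening: 0.0437
gripper_force: 30.5
```

The beryl is held (-20.6 N). That leaves the zircon, which I'll feel the same way.

```bash
python3 -m pendant '[[0.5,[0,0,0.3],[0,0,0]],[0.5,[0,0,0.3],[0,0,0]],[-1,[0,0,0],[0,0,0]],[-1,[0,0,0],[0,0,0]],[-1,[0,0,0],[0,0,0]],[-1,[0,0,0],[0,0,0]],[-1,[0,0,0],[0,0,0]],[-1,[0,0,0],[0,0,0]],[-1,[0,0,0],[0,0,0]],[-1,[0,0,0],[0,0,0]]]' 25
python3 -m pendant '[[-1,[-1.9,0,-0.5],[0,0,0]],[-1,[-1.9,0,-0.5],[0,0,0]],[-1,[-1.9,0,0.5],[0,0,0]],[-1,[-1.9,0,0.5],[0,0,0]],[-1,[0,0,0],[0,0,0]],[0.5,[0,0,0],[0,0,0]],[0.5,[0,0,0],[0,0,0]],[0.5,[0,0,0],[0,0,0]],[0.5,[0,0,0],[0,0,0]],[0.5,[0,0,0],[0,0,0]]]' 25
python3 -m pendant '[[0.5,[0,0,0],[0,0,0]],[0.5,[0,0,0],[0,0,0]],[0.5,[0,0,0],[0,0,0]],[0.5,[0,0,0],[0,0,0]],[0.5,[0,0,0],[0,0,0]],[0.5,[0,0,0],[0,0,0]],[0.5,[0,0,0],[0,0,0]],[0.5,[0,0,0],[0,0,0]],[0.5,[0,0,0],[0,0,0]],[0.5,[0,0,0],[0,0,0]]]' 25
python3 -m pendant '[[0.5,[0,0,-0.1],[0,0,0]],[0.5,[0,0,-0.1],[0,0,0]],[0.5,[0,0,-0.1],[0,0,0]],[0.5,[0,0,-0.1],[0,0,0]],[0.5,[0,0,-0.1],[0,0,0]],[0.5,[0,0,-0.1],[0,0,0]],[0.5,[0,0,0],[0,0,0]],[0.5,[0,0,0],[0,0,0]],[0.5,[0,0,0],[0,0,0]],[0.5,[0,0,0],[0,0,0]]]' 25
```

```text
t: 12.65
eef_pos: [0.5024, -0.1128, 0.0523]
ee_rot: [[0.155, 0.988, 0.0], [0.988, -0.155, -0.0], [-0.0, 0.0, -1.0]]
contact_force: [1.1, -0.5, -0.2]
opening: 0.0856
gripper_force: 0.0
t: 13.48
eef_pos: [0.4913, -0.1866, 0.0524]
ee_rot: [[0.153, 0.988, 0.001], [0.988, -0.153, 0.001], [0.001, 0.001, -1.0]]
contact_force: [0.5, 0.9, 1.3]
opening: 0.0436
gripper_force: 26.0
t: 14.32
eef_pos: [0.4909, -0.1877, 0.0524]
ee_rot: [[0.155, 0.988, 0.0], [0.988, -0.155, 0.0], [0.0, 0.0, -1.0]]
contact_force: [-0.6, 2.8, 2.4]
opening: 0.0439
gripper_force: 26.1
t: 15.15
eef_pos: [0.4906, -0.1879, 0.0583]
ee_rot: [[0.155, 0.988, -0.0], [0.988, -0.155, 0.0], [0.0, -0.0, -1.0]]
contact_force: [-0.1, -0.5, -1.9]
opening: 0.0437
gripper_force: 25.8
```

The zircon rose the full 6 mm against only 1.9 N, so it is the loose one. I'll grip a bit firmer, lift straight up and carry it towards the dish.

```bash
python3 -m pendant '[[0.5,[0,0,0],[0,0,0]],[0.5,[0,0,-0.6],[0,0,0]],[0.5,[0,0,-1],[0,0,0]],[0.5,[0,0,-1],[0,0,0]],[0.5,[0,0,-2],[0,0,0]],[0.5,[0,0,-3],[0,0,0]],[0.5,[0,0,-3],[0,0,0]],[0.5,[0,0,-3],[0,0,0]],[0.5,[0,0,-2.5],[0,0,0]],[0.5,[0,0,-1.5],[0,0,0]]]' 40
python3 -m pendant '[[0.5,[1,0,0],[0,0,0]],[0.5,[2,0,0],[0,0,0]],[0.5,[3,0,0],[0,0,0]],[0.5,[3.5,0,0],[0,0,0]],[0.5,[3.5,0,0],[0,0,0]],[0.5,[3.5,0,0],[0,0,0]],[0.5,[3.5,0,0],[0,0,0]],[0.5,[3.5,0,0],[0,0,0]],[0.5,[3.5,0,0],[0,0,0]],[0.5,[3,0,0],[0,0,0]]]'
python3 -m pendant '[[0.5,[2,-0.7,0],[0,0,0]],[0.5,[1,-1.5,0],[0,0,0]],[0.5,[0,-2.5,0],[0,0,0]],[0.5,[0,-2.5,0],[0,0,0]],[0.5,[0,-2,0],[0,0,0]],[0.5,[0,-1,0],[0,0,0]],[0.5,[0,0,0],[0,0,0]],[0.5,[0,0,0],[0,0,0]],[0.5,[0,0,0],[0,0,0]],[0.5,[0,0,0],[0,0,0]]]'
python3 - <<'E'
from h import *
p,d,m=snap("wrist");cv2.imwrite("pics/w2.png",p[...,::-1]);np.savez("w2.npz",p=p,d=d,**m)
E
```

```text
t: 15.98
eef_pos: [0.492, -0.1891, 0.2392]
ee_rot: [[0.156, 0.988, 0.007], [0.988, -0.156, -0.002], [-0.001, 0.007, -1.0]]
contact_force: [0.3, -0.1, -1.4]
opening: 0.0435
gripper_force: 46.3
t: 16.82
eef_pos: [0.5361, 0.1125, 0.2335]
ee_rot: [[0.153, 0.988, -0.002], [0.988, -0.153, 0.001], [0.001, -0.002, -1.0]]
contact_force: [1.1, 0.6, -1.2]
opening: 0.0433
gripper_force: 46.4
t: 17.65
eef_pos: [0.4424, 0.1534, 0.2344]
ee_rot: [[0.157, 0.988, 0.001], [0.988, -0.157, -0.001], [-0.0, 0.001, -1.0]]
contact_force: [-0.6, 0.0, -0.6]
opening: 0.0434
gripper_force: 46.4
```

View pics/w2.png

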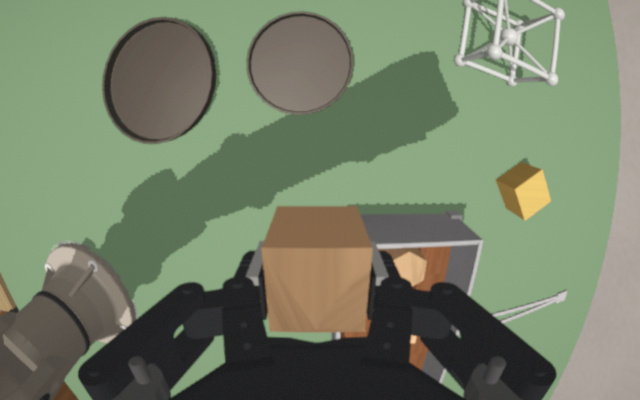

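The wrist view shows the zircon held upright at (318,268). The dish at (300,62) should be the small one and the one at (160,80) the large one; I'll check sizes and position.

Run:
```python
from h import *
m=np.load("w2.npz");p=m["p"];hsv=cv2.cvtColor(p,cv2.COLOR_RGB2HSV)
s=~((hsv[...,0]>40)&(hsv[...,0]<90)&(hsv[...,1]>45))
k,l,st,ce=cv2.connectedComponentsWithStats(s.astype(np.uint8))
for x,y in((300,62),(160,80)):
    e=cv2.findContours((l==l[y,x]).astype(np.uint8),0,1)[0][0]
    print(st[l[y,x]],[ (np.round(c[0],4),np.round(c[1],4)) for c in (cv2.fitEllipse(fplane(m,e[:,0,0],e[:,0,1],z)[:,:2].astype(np.float32)) for z in(.016,.0))])
s=bot.get_state();print(s["eef_pos"],s["t"])
T=s["ee_rot"].T@np.array([.4395-s["eef_pos"][0],.280-s["eef_pos"][1],0]);print(T)
```

```text
[ 247   12  107  103 8627] [(array([0.4426, 0.2786]), array([0.117 , 0.1174])), (array([0.4421, 0.281 ]), array([0.1224, 0.1228]))]
[  102    17   114   127 11126] [(array([0.2657, 0.2997]), array([0.1561, 0.1623])), (array([0.257 , 0.3031]), array([0.1633, 0.1698]))]
[0.44226284 0.15341342 0.23427136] 17.7
[ 1.24586142e-01 -2.25849701e-02 -8.34973123e-05]
```

The dish is at (0.442, 0.279), diameter about 118 mm, so it is the right one. I'll move above it and descend.

```bash
python3 -m pendant '[[0.5,[1,-0.2,0],[0,0,0]],[0.5,[2,-0.3,0],[0,0,0]],[0.5,[2.7,-0.5,0],[0,0,0]],[0.5,[2.7,-0.5,0],[0,0,0]],[0.5,[2,-0.3,0],[0,0,0]],[0.5,[1.3,-0.2,0],[0,0,0]],[0.5,[0.7,0,0],[0,0,0]],[0.5,[0,0,0],[0,0,0]],[0.5,[0,0,0],[0,0,0]],[0.5,[0,0,0],[0,0,0]]]'
python3 -m pendant '[[0.5,[0,0,1.5],[0,0,0]],[0.5,[0,0,2.5],[0,0,0]],[0.5,[0,0,2.5],[0,0,0]],[0.5,[0,0,2.5],[0,0,0]],[0.5,[0,0,2.5],[0,0,0]],[0.5,[0,0,2],[0,0,0]],[0.5,[0,0,1.5],[0,0,0]],[0.5,[0,0,1],[0,0,0]],[0.5,[0,0,0.5],[0,0,0]],[0.5,[0,0,0],[0,0,0]]]'
python3 - <<'E'
from h import *
p,d,m=snap("scene");cv2.imwrite("pics/s3.png",cv2.resize(p[100:300,280:540,::-1],None,fx=3,fy=3,interpolation=cv2.INTER_CUBIC))
print(bot.get_state()["eef_pos"])
E
```

```text
t: 18.53
eef_pos: [0.4413, 0.2776, 0.2343]
ee_rot: [[0.158, 0.987, 0.0], [0.987, -0.158, -0.001], [-0.001, 0.0, -1.0]]
contact_force: [-0.3, -0.8, -0.4]
opening: 0.0436
gripper_force: 46.4
t: 19.37
eef_pos: [0.4405, 0.2785, 0.0688]
ee_rot: [[0.157, 0.988, -0.001], [0.988, -0.157, -0.001], [-0.001, -0.001, -1.0]]
contact_force: [0.0, 0.2, -1.3]
opening: 0.0435
gripper_force: 46.4
[0.44107617 0.2790594  0.06964028]
```

View pics/s3.png

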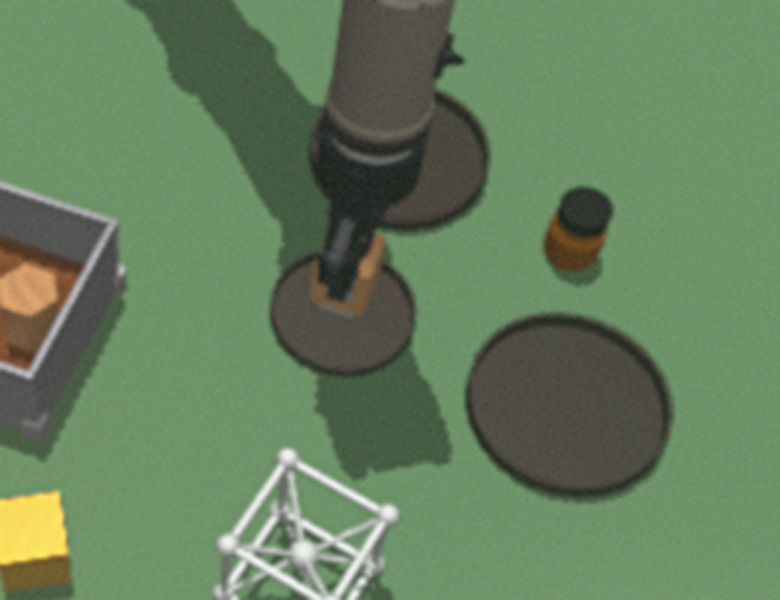

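The zircon is upright with its foot over the middle of the small dish (345,312). I'll finish the descent slowly.

```bash
python3 -m pendant '[[0.5,[0,0,0.3],[0,0,0]],[0.5,[0,0,0.3],[0,0,0]],[0.5,[0,0,0.3],[0,0,0]],[0.5,[0,0,0.2],[0,0,0]],[0.5,[0,0,0.1],[0,0,0]],[0.5,[0,0,0.1],[0,0,0]],[0.5,[0,0,0.1],[0,0,0]],[0.5,[0,0,0],[0,0,0]],[0.5,[0,0,0],[0,0,0]],[0.5,[0,0,0],[0,0,0]]]'
```

```text
t: 20.25
eef_pos: [0.4407, 0.2796, 0.0554]
ee_rot: [[0.155, 0.988, 0.0], [0.988, -0.155, 0.0], [0.0, 0.0, -1.0]]
contact_force: [0.5, -0.1, -1.8]
opening: 0.0433
gripper_force: 46.4
```

```bash
python3 -m pendant '[[0.5,[0,0,0.05],[0,0,0]],[0.5,[0,0,0.05],[0,0,0]],[0.5,[0,0,0],[0,0,0]],[0.5,[0,0,0],[0,0,0]],[0.5,[0,0,0],[0,0,0]],[0.5,[0,0,0],[0,0,0]],[0.5,[0,0,0],[0,0,0]],[0.5,[0,0,0],[0,0,0]],[0.5,[0,0,0],[0,0,0]],[0.5,[0,0,0],[0,0,0]]]' 25
```

```text
t: 21.08
eef_pos: [0.4406, 0.2795, 0.0543]
ee_rot: [[0.155, 0.988, -0.0], [0.988, -0.155, -0.0], [-0.0, -0.0, -1.0]]
contact_force: [0.2, 0.2, -2.4]
opening: 0.0435
gripper_force: 46.4
```

```bash
python3 -m pendant '[[0.5,[0,0,0.05],[0,0,0]],[0.5,[0,0,0.05],[0,0,0]],[0.5,[0,0,0],[0,0,0]],[0.5,[0,0,0],[0,0,0]],[0.5,[0,0,0],[0,0,0]],[0.5,[0,0,0],[0,0,0]],[0.5,[0,0,0],[0,0,0]],[0.5,[0,0,0],[0,0,0]],[0.5,[0,0,0],[0,0,0]],[0.5,[0,0,0],[0,0,0]]]'
```

```text
t: 21.92
eef_pos: [0.4407, 0.2796, 0.0535]
ee_rot: [[0.155, 0.988, 0.0], [0.988, -0.155, 0.0], [0.0, 0.0, -1.0]]
contact_force: [-1.2, -0.9, 3.1]
opening: 0.0437
gripper_force: 46.8
```

The foot is on the dish floor (+3 N). I'll release gently and retreat upward.

```bash
python3 -m pendant '[[0.1,[0,0,0],[0,0,0]],[0,[0,0,0],[0,0,0]],[-0.1,[0,0,0],[0,0,0]],[-0.2,[0,0,0],[0,0,0]],[-0.3,[0,0,0],[0,0,0]],[-1,[0,0,0],[0,0,0]],[-1,[0,0,0],[0,0,0]],[-1,[0,0,0],[0,0,0]],[-1,[0,0,0],[0,0,0]],[-1,[0,0,0],[0,0,0]]]'
python3 -m pendant '[[-1,[0,0,0],[0,0,0]],[-1,[0,0,-0.5],[0,0,0]],[-1,[0,0,-1],[0,0,0]],[-1,[0,0,-2],[0,0,0]],[-1,[0,0,-3],[0,0,0]],[-1,[0,0,-3],[0,0,0]],[-1,[0,0,-3],[0,0,0]],[-1,[0,0,-3],[0,0,0]],[-1,[0,0,-1],[0,0,0]],[-1,[0,0,0],[0,0,0]]]'
python3 - <<'E'
from h import *
p,d,m=snap("scene");cv2.imwrite("pics/s4.png",cv2.resize(p[100:300,280:540,::-1],None,fx=3,fy=3,interpolation=cv2.INTER_CUBIC))
E
```

```text
t: 22.75
eef_pos: [0.4406, 0.2796, 0.0533]
ee_rot: [[0.155, 0.988, 0.0], [0.988, -0.155, 0.0], [0.0, 0.0, -1.0]]
contact_force: [0.5, 0.8, -0.5]
opening: 0.085
gripper_force: 0.0
t: 23.58
eef_pos: [0.4428, 0.2807, 0.2226]
ee_rot: [[0.155, 0.988, 0.007], [0.988, -0.155, 0.005], [0.006, 0.006, -1.0]]
contact_force: [-0.1, 0.2, -0.6]
opening: 0.0853
gripper_force: 0.0
```

View pics/s4.png

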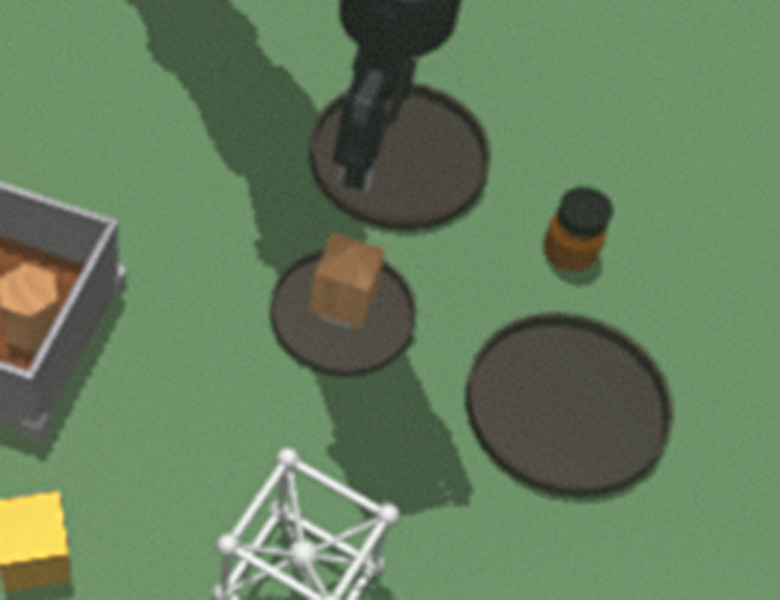

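The zircon stands upright on its foot in the middle of the small dish at (345,300). The gripper is clear above it, and the vial, unit-cell frame and pyrite in the crop have not moved.

```bash
python3 -c "from rig import bot; print(bot.hand_in())"
```

```text
the job is handed in; nothing more can be done
None
```

The zircon was the loose model: it now stands upright on its foot in the smallest petri dish, the quartz, block and beryl were felt and found held, and the job was handed in at about 24 s of the 58 s allowed.

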